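Present a label plate over the end of the riser

ROBOT

A 6-joint arm with a two-finger parallel gripper is mounted at the origin on a cart in front of the work surface, level with it; the furniture and walls round the work are solid. World frame = base frame: x ahead of the robot, y to its left, z up, the work surface at z = 0. Lengths are in m, angles in rad, forces in N, time in s.
With the tool pointing down it reaches from about 0.35 to 0.875 m from the base axis. Payload 4.2 kg.
Tool frame: the origin (TCP) lies between the finger pads; the fingertips stand 14 mm ahead of it and the grasp point (between the pads) lies 5 mm behind it; z points along the fingers, x is the direction in which the jaws open and shut, and the axes are right-handed (so a half turn about z gives the same grasp; the last joint's range is limited). The gripper opens to 87 mm and grips with 3 to 60 N. Pads are 19 mm wide; open, the fingers measure 117 mm over their backs; the gripper's body (75 mm by 190 mm) begins 51 mm behind the grasp point.
Start: joints at [1.376, 0.385, 0.008, 0, -1.194, -0.259], TCP at [0.274, 0.562, 0.237] pointing down, gripper open.
Joint ranges: [-3.14, 3.14], [-1.21, 2.06], [-1.07, 1.41], [-3.16, 2.05], [-2.99, -0.16], [-3.1, 3.1]. Speed limits (rad/s): [2.79, 2.79, 3.14, 3.14, 3.14, 3.14].

INTERFACE

Orientations are given as a unit quaternion [x, y, z, w].
In Python, from bench import sense, get_image, sign_off, look_for, outline_of gives the robot as it stands.
- The arm moves only by the tool apply_moves, never from a script. Its argument "plan" is text: rows parted by semicolons, each of 7 numbers parted by spaces: the shift along the tool's x, y, z in cm, then the turn, a rotation vector about the tool's x, y, z in degrees, then the finger opening in cm, from 0 to 8.7. A call has 1 to 20 rows; each row shifts and turns the pose as measured when the row begins, along the tool's axes as they then stand; what a row does not reach is not made up. A row lasts 1/10 s, in which the tool goes at most 50 mm and 8.59 degrees, less where a joint would pass 70% of its speed; a pose out of reach is approached as far as the arm can. A call with a gripper value outside its range is refused whole. The fingers move at their own pace and stop on an object; "force" is the grip in N (left out, the last holds). Time passes only in rows, so rows that do not move let the fingers close. It gives the time, the measured TCP pose, the force and the opening at its end, in the units of the state.
- sense(): the state, without advancing time (a new reading comes with each control period).
- get_image(name): name is "scene" or "top" or "wrist"; returns a dict with "image" (420x560x3 uint8, red, green, blue), "fx", "fy", "cx", "cy" (pixels), "T" (4x4, takes a point from camera to world coordinates); the wrist camera has in their place "mount" (4x4, takes a point from camera to tool coordinates, whose origin is the TCP and whose axes are the tool frame's). Camera axes: x right, y down, z forward; pixel columns grow to the right and rows downward; lengths in m; the calibration is good to about 2 mm. A picture is of the moment at which its call begins: read the wrist's pose just before it. There is no depth.
- sign_off(): hands the job in, once; it reports no verdict.
Trained networks look in a picture, given as the dict that the camera call returned (one of the last four; its "shot" number tells which), for a name from the list of things; names that differ only in an ending like _2 or _b are one class to them, and where a whole thing is asked for, a point or a joint stands for the part that bears it (a point fixed in the world has none). Each returns a list of dicts, best first, with "score" (0 to 1); they miss things now and then, are a little off and sometimes report something else, mostly with a low value. They report only what shows in the picture. A call takes as long as a camera call. They do not tell look-alikes from the thing itself.
- look_for(picture, query): "location" ([x, y, z] in m, in world coordinates, good to about 4 mm: the middle of the surface that is visible of it).
- outline_of(picture, query): "region" (420x560 bool, what is visible of it).
The state is a dict: "time": time; "q": joint angles; "qd": joint speeds; "tau": joint torques, N m; "tool_pos": TCP position; "orientation": TCP orientation; "contact_force": force on the tool from outside, world axes, zero at the start; "moment": the same for the moment, N m; "grip_width": finger opening in m.
Only numpy, scipy, OpenCV 4.12 (cv2) and the standard library are available. Lean on these libraries where they do the work, as an engineer would, in place of code of your own. Each camera call takes 0.05 s, during which the arm holds its last target.

TASK

Push the loose metal label plate along the low grey riser until about 3 cm of it sticks out past the riser's end on the side where the slide box stands, so that a colleague can take it by its free edge. It must finish lying flat on the riser with its long side flush against the back rail. Only push it with the fingers: do not pick it up or let it fall, and leave everything else where it stands.

Things in the scene. Friction and masses are not known exactly. Their poses are not given: they have to be found in the camera images.
- riser: Fixed grey shelf on two feet, standing on the draining board. Origin at its underside (world z = 2 mm), below the middle of its flat top; y along it, x across it towards the back rail. Flat top 40 mm above the origin (world z = 42 mm), 220 mm long (y -110 to +110 mm, both ends open), from the front edge at x = -50 mm to the rail face at x = +50 mm. Rail 8 mm thick, 12 mm high, full length.
- plate_mid (a point): Centre (half-way up) of the loose bare-aluminium label plate, a flat rectangle 100 mm long (its y axis), 50 mm wide (its x axis) and 6 mm thick, about 0.09 kg, with a small dark screw hole near each end. It starts lying on the riser's top near the middle, off the back rail and a little askew. Half of its length past the end it would tip off.
- slide_box_mid (a point): Centre of the closed slide box, a flat pale box 69 x 100 x 33 mm standing on the worktop beyond one end of the riser (left or right). It marks the end over which the plate is to stick out. Not to be moved.
- slide_box: The same slide box, origin at the centre of its underside.
- objective_case: White round screw case with a black lid, 37 mm across and 58 mm tall, upright on the worktop beyond the other end of the riser; origin at the centre of its underside. Not to be moved.
- eyepiece: Black spare eyepiece, 34 mm across and 46 mm tall, standing on the worktop in front of the riser, to the left; origin at the centre of its underside. Not to be moved.
- dust_cap: Black round dust cap, 38 mm across and 14 mm tall, on the worktop in front of the riser; origin at the centre of its underside. Not to be moved.
Things that resemble listed ones, but are neither listed nor needed, are in the scene too. There is more than one size of the part that bears plate_mid; the job needs the larger.

How it is judged:
At the end, for the whole second after the job is handed in: The plate rests flat on the riser, sticks out 20 to 40 mm past the riser's end on the slide box's side, and lies along the back rail (centre within 5 mm of its flush position, turned by less than 4 degrees), at rest (((y of slide_box_mid in the frame of riser above 0 m and y of plate_mid in the frame of riser between 0.08 and 0.1 m) or (y of slide_box_mid in the frame of riser below 0 m and y of plate_mid in the frame of riser between -0.1 and -0.08 m)) and x of plate_mid in the frame of riser between 0.02 and 0.03 m and angle between the y axis of plate_mid and the y axis of riser, either way round below 0.07 rad and height (world z) of plate_mid between 0.042 and 0.048 m and angle between plate_mid's own z axis and vertical below 0.05 rad and linear speed of plate below 0.01 m/s); the robot touches nothing.
It fails at once if the plate is lifted off the riser (height (world z) of plate_mid above 0.055 m).
It fails at once if the plate falls off the riser (height (world z) of plate_mid below 0.032 m).
It fails at once if the slide box, objective case, eyepiece or dust cap is moved by more than 15 mm (distance of any of slide_box, objective_case, eyepiece, dust_cap from where it was at the start of the episode above 0.015 m).
It also fails if it takes over 58 s, if anything falls off the work surface, if the arm or the gripper's body presses on something with over 40 N, if the wrist force passes 120 N, or if a joint passes its speed limit or range.

## Working session

There is one attempt and no reset: what is moved stays moved. The work goes in short steps, Python scripts to look and compute and a tool call to move; the robot and the scene stay as the last step left them, time stands still between calls to the robot, and variables do not carry over. Pictures are saved under pics/ and viewed, and the job is handed in when it is done.

Besides the shell and the picture viewer there is one more tool, called after "Call:" as name(argument=value, ...), one argument or row to a line, values as JSON. apply_moves: Moves the arm, as the interface text tells. Its arguments: {"type":"object","properties":{"plan":{"type":"string"},"force":{"type":"number"}},"required":["plan"]}

```bash
mkdir -p pics; ls
python3 - <<'E'
from bench import *
import cv2,numpy as np
print(sense())
for n in ("scene","top"):
    p=get_image(n); cv2.imwrite(f"pics/{n}0.png",p["image"][:,:,::-1])
    print(n,p["fx"],p["fy"],p["cx"],p["cy"],np.round(p["T"],3).tolist())
    for q in ["riser","plate_mid","slide_box","objective_case","eyepiece","dust_cap"]:
        print(q,[(round(d["score"],2),np.round(d["location"],3).tolist()) for d in look_for(p,q)])
E
```

```text
pics
{'time': 0.0, 'q': array([ 1.37561617e+00,  3.85546137e-01,  6.62044216e-03, -5.05055467e-04,
       -1.19399721e+00, -2.58604049e-01]), 'qd': array([-0.00059217, -0.00027969, -0.00086773, -0.00066859, -0.00143896,
       -0.00077503]), 'tau': array([-1.22240685e-04, -3.90663028e+01,  1.87395161e+01,  4.21988279e+00,
        1.09331799e-02, -1.92026441e-04]), 'tool_pos': array([0.27370805, 0.56123861, 0.23546286]), 'orientation': array([-5.29840532e-01,  8.48096589e-01, -6.14697902e-04, -8.98787879e-04]), 'contact_force': array([-0.69223046, -0.47448631,  0.084618  ]), 'moment': array([ 0.02527212, -0.00013593,  0.02937481]), 'grip_width': 0.08731427649068309}
scene 418.6125551479236 418.6125551479236 279.40078115688044 205.84886984495574 [[0.662, -0.576, 0.479, 0.019], [-0.749, -0.507, 0.426, -0.492], [-0.002, -0.641, -0.768, 0.805], [0.0, 0.0, 0.0, 1.0]]
riser [(0.79, [0.582, -0.153, 0.047]), (0.33, [0.446, -0.142, 0.02])]
plate_mid [(0.87, [0.601, -0.163, 0.048]), (0.67, [0.569, 0.063, 0.006])]
slide_box [(0.65, [0.427, 0.226, 0.029])]
objective_case [(0.82, [0.419, -0.423, 0.062])]
eyepiece [(0.77, [0.461, 0.094, 0.041])]
dust_cap [(0.79, [0.442, -0.14, 0.018])]
top 471.29491323668844 471.29491323668844 281.0083252839662 209.8217691070859 [[-0.019, -0.989, 0.145, 0.327], [-1.0, 0.016, -0.022, -0.063], [0.02, -0.146, -0.989, 1.235], [0.0, 0.0, 0.0, 1.0]]
riser [(0.8, [0.59, -0.132, 0.043])]
plate_mid [(0.89, [0.596, -0.166, 0.05]), (0.75, [0.57, 0.065, 0.004])]
slide_box [(0.93, [0.435, 0.23, 0.034])]
objective_case [(0.69, [0.424, -0.411, 0.056])]
eyepiece []
dust_cap [(0.47, [0.446, -0.136, 0.016])]
```

View pics/scene0.png

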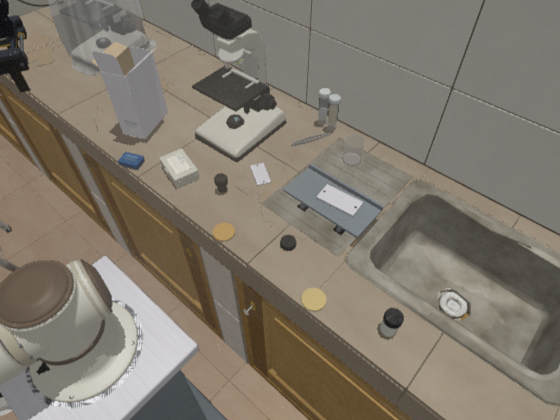

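View pics/top0.png

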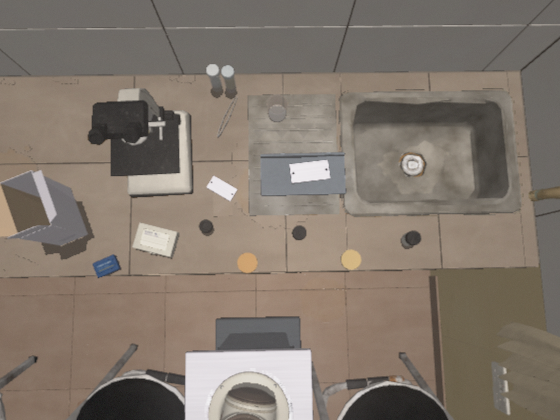

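The top view shows the riser at about (303,174), with a plate on it at (310,171). A second, look-alike plate lies on the worktop at (222,187). The slide box is at (155,239), so the target end is +y (left). The plate on the riser fits the description; I'll enlarge a crop and compare sizes.

```bash
cat > h.py <<'E'
from bench import *
import cv2,numpy as np
def ray(p,uv,z,T=None):
    T=p["T"] if T is None else T
    uv=np.atleast_2d(uv).astype(float)
    d=np.c_[(uv[:,0]-p["cx"])/p["fx"],(uv[:,1]-p["cy"])/p["fy"],np.ones(len(uv))]@T[:3,:3].T
    return T[:3,3]+d*((z-T[2,3])/d[:,2])[:,None]
def proj(p,X,T=None):
    T=np.array(p["T"] if T is None else T); X=np.atleast_2d(X)
    c=(X-T[:3,3])@T[:3,:3]
    return np.c_[c[:,0]/c[:,2]*p["fx"]+p["cx"],c[:,1]/c[:,2]*p["fy"]+p["cy"]]
E
python3 - <<'E'
from h import *
for n in ("top","scene"):
    p=get_image(n)
    for d in outline_of(p,"plate_mid")[:2]:
        m=d["region"].astype(np.uint8); c=max(cv2.findContours(m,0,1)[0],key=cv2.contourArea)[:,0]
        for z in (.048,.006):
            w=ray(p,c,z)[:,:2]; r=cv2.minAreaRect((w*1000).astype(np.float32)); print(n,round(d["score"],2),z,np.round(cv2.boxPoints(r)).tolist(),np.round(r[0]+r[1]+(r[2],),1))
    for d in outline_of(p,"riser")[:1]:
        m=d["region"].astype(np.uint8); print(m.sum()); c=max(cv2.findContours(m,0,1)[0],key=cv2.contourArea)[:,0]
        w=ray(p,c,.042)[:,:2]; r=cv2.minAreaRect((w*1000).astype(np.float32)); print("riser",np.round(cv2.boxPoints(r)).tolist(),np.round(r[0]+r[1]+(r[2],),1))
    x0,y0,x1,y1=(190,130,370,230) if n=="top" else (230,130,410,265)
    s=4.4
    cv2.imwrite(f"pics/{n}_crop.png",cv2.resize(p["image"][y0:y1,x0:x1,::-1],None,fx=s,fy=s,interpolation=cv2.INTER_CUBIC))
E
```

```text
top 0.82 0.048 [[528.0, 38.0], [559.0, 20.0], [596.0, 82.0], [565.0, 100.0]] [561.8  60.   72.2  36.1  59.5]
top 0.82 0.006 [[535.0, 42.0], [567.0, 23.0], [605.0, 87.0], [573.0, 106.0]] [570.1  64.3  74.7  37.3  59.5]
top 0.71 0.048 [[572.0, -120.0], [582.0, -219.0], [633.0, -213.0], [622.0, -115.0]] [ 602.3 -166.7   50.9   99.5    6.2]
top 0.71 0.006 [[580.0, -122.0], [591.0, -224.0], [644.0, -219.0], [633.0, -116.0]] [ 612.  -170.3   52.7  103.     6.2]
3059
riser [[536.0, -37.0], [537.0, -260.0], [657.0, -259.0], [656.0, -36.0]] [ 5.965e+02 -1.481e+02  1.200e+02  2.227e+02  5.000e-01]
scene 0.71 0.048 [[567.0, -119.0], [579.0, -221.0], [637.0, -214.0], [625.0, -112.0]] [ 602.1 -166.2   58.4  102.3    6.9]
scene 0.71 0.006 [[597.0, -98.0], [610.0, -205.0], [672.0, -198.0], [659.0, -91.0]] [ 634.5 -148.2   61.7  108.     6.9]
scene 0.6 0.048 [[504.0, 15.0], [536.0, -6.0], [575.0, 55.0], [543.0, 76.0]] [539.3  35.3  72.3  38.5  57.4]
scene 0.6 0.006 [[531.0, 43.0], [565.0, 21.0], [606.0, 86.0], [572.0, 108.0]] [568.2  64.5  76.4  40.6  57.4]
2826
riser [[520.0, -35.0], [523.0, -260.0], [664.0, -258.0], [661.0, -33.0]] [ 592.  -146.5  140.5  225.6    0.8]
```

View pics/top_crop.png

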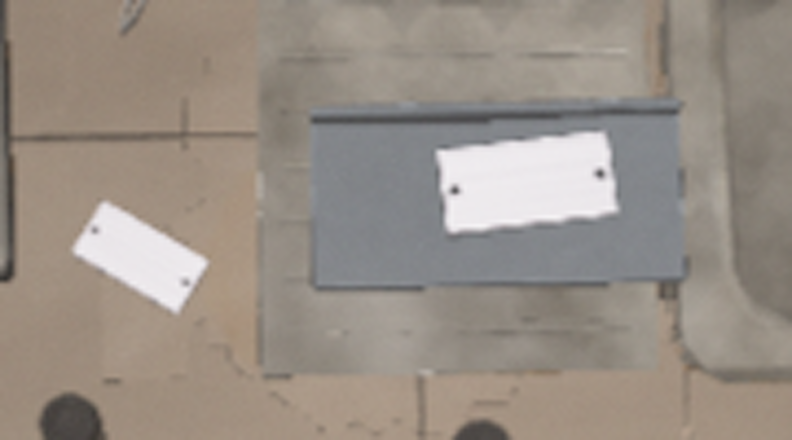

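View pics/scene_crop.png

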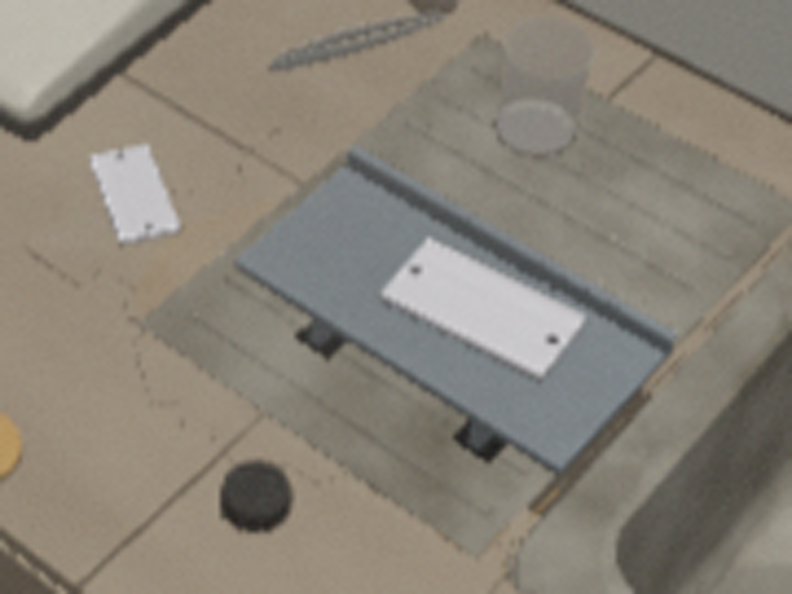

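The crops confirm it: the riser plate measures 100 x 51 mm at z = 48 mm. The worktop one is only about 75 x 37 mm. Next I'll fit the riser pose from the crop corners.

Run:
```python
from h import *
from scipy.optimize import least_squares
pt=get_image("top"); ps=get_image("scene")
# refine corners: my crop estimates
top=np.array([(316,288),(685,279),(311,111),(682,103)])/4.4+[190,130]-0.4
X=np.array([(-.05,.11,.04),(-.05,-.11,.04),(.058,.11,.052),(.058,-.11,.052)])
sc=np.array([(237,262),(557,468),(350,150),(673,345)])/4.4+[230,130]-0.4
def W(v,X):
    c,s=np.cos(v[2]),np.sin(v[2]); return np.c_[v[0]+c*X[:,0]-s*X[:,1],v[1]+s*X[:,0]+c*X[:,1],X[:,2]+.002]
f=lambda v,use: np.concatenate([(proj(p,W(v,X))-o).ravel() for p,o in use])
for use in ([(pt,top)],[(ps,sc)],[(pt,top),(ps,sc)]):
    r=least_squares(f,[.59,-.148,0],args=(use,)); print(np.round(r.x,4),np.round(r.fun,1))
v=r.x
for n,p in(("top",pt),("scene",ps)):
    im=p["image"][:,:,::-1].copy(); im=cv2.resize(im,None,fx=4,fy=4,interpolation=cv2.INTER_CUBIC)
    E=[((-.05,.11,.04),(-.05,-.11,.04)),((.05,.11,.04),(.05,-.11,.04)),((-.05,.11,.04),(.05,.11,.04)),((-.05,-.11,.04),(.05,-.11,.04)),((.058,-.11,.052),(.058,.11,.052)),((.05,-.11,.052),(.05,.11,.052))]
    for a,b in E:
        q=(proj(p,W(v,np.array([a,b])))*4+1.5).round().astype(int); cv2.line(im,q[0].tolist(),q[1].tolist(),(0,0,255),1)
    q=proj(p,[[v[0],v[1],.04]])[0]*4; x,y=q.astype(int); cv2.imwrite(f"pics/fit_{n}.png",im[y-250:y+250,x-350:x+350])
```

```text
[ 0.5906 -0.1486  0.0079] [-0.6  0.9  0.8  1.  -0.5 -1.   0.3 -1. ]
[ 0.5885 -0.149  -0.0028] [-1.5  0.2 -0.2  1.8  0.8 -1.   0.9 -1.5]
[ 0.5897 -0.1487  0.0027] [-0.7  1.   0.8  1.5 -0.3 -0.9  0.5 -0.4 -1.3  0.   0.2  1.3  0.7 -1.2
  1.  -2.1]
```

View pics/fit_top.png

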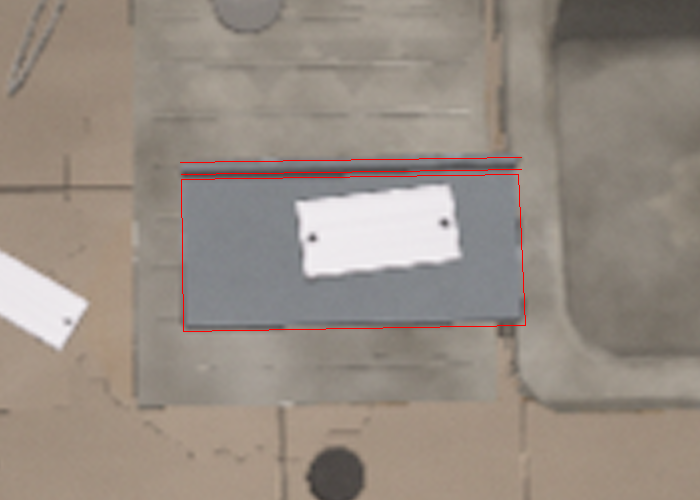

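View pics/fit_scene.png

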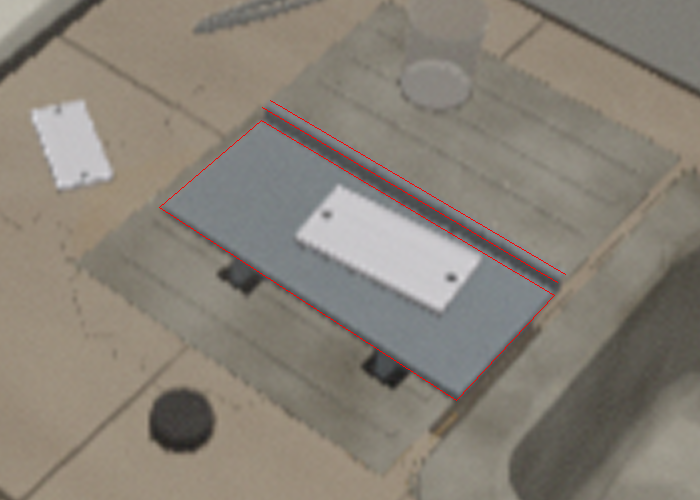

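Run:
```python
from h import *
pt=get_image("top"); ps=get_image("scene"); pw=get_image("wrist")
print("scene base",ray(ps,[(120,133),(145,137),(163,108)],0).round(3).tolist())
for z in (.15,.2,.25,.3,.35): print(z,"scene top",ray(ps,[(105,62),(133,72),(157,42)],z).round(3)[:,:2].tolist(),"top",ray(pt,[(22,238),(47,176),(0,238)],z).round(3)[:,:2].tolist())
print("top base",ray(pt,[(88,240),(70,180)],0).round(3).tolist())
print("glass",ray(pt,[(277,120)],0),ray(ps,[(352,160)],0))
im=np.vstack([cv2.resize(ps["image"][:200,:270],None,fx=2.9,fy=2.9)])
cv2.imwrite("pics/left.png",im[:,:,::-1]); cv2.imwrite("pics/w0.png",pw["image"][:,:,::-1]); print(pw["mount"].round(3))
```

```text
scene base [[0.421, 0.49, 0.0], [0.458, 0.42, 0.0], [0.579, 0.489, 0.0]]
0.15 scene top [[0.5, 0.601], [0.522, 0.499], [0.667, 0.578]] top [[0.432, 0.505], [0.575, 0.456], [0.433, 0.554]]
0.2 scene top [[0.463, 0.518], [0.484, 0.423], [0.618, 0.496]] top [[0.427, 0.478], [0.564, 0.432], [0.428, 0.526]]
0.25 scene top [[0.426, 0.434], [0.445, 0.347], [0.568, 0.415]] top [[0.422, 0.452], [0.553, 0.408], [0.423, 0.497]]
0.3 scene top [[0.39, 0.351], [0.407, 0.272], [0.519, 0.333]] top [[0.417, 0.426], [0.541, 0.384], [0.418, 0.469]]
0.35 scene top [[0.353, 0.267], [0.368, 0.196], [0.469, 0.251]] top [[0.412, 0.4], [0.53, 0.36], [0.413, 0.44]]
top base [[0.438, 0.413, 0.0], [0.598, 0.466, 0.0]]
glass [[ 0.75659143 -0.08502493  0.        ]] [[ 0.77673051 -0.08704596  0.        ]]
[[ 1.     0.     0.    -0.   ]
 [-0.     0.952  0.305 -0.084]
 [ 0.    -0.305  0.952 -0.149]
 [ 0.     0.     0.     1.   ]]
```

View pics/left.png

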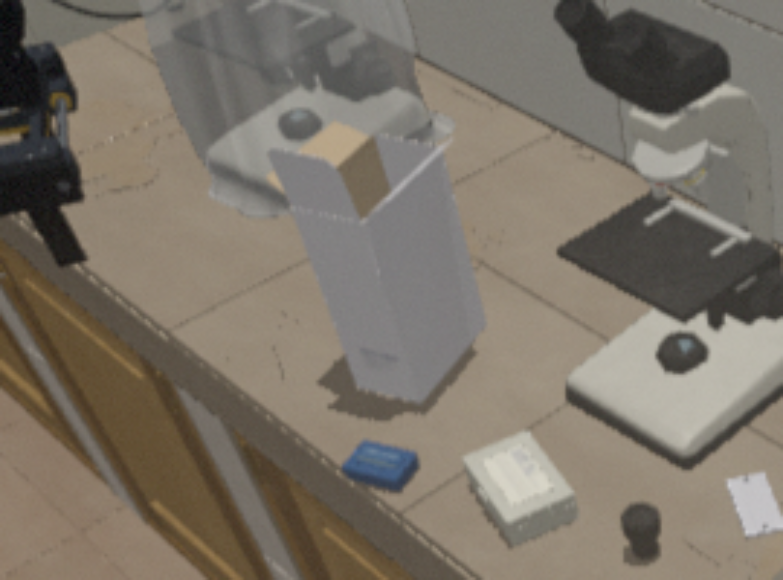

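View pics/w0.png

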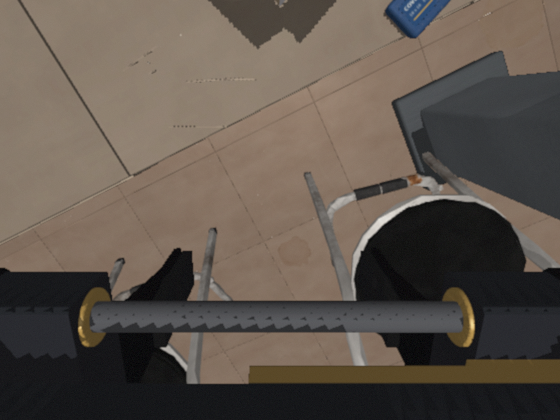

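Call:
apply_moves(
  plan="0 0 -3 0 0 0 5; 0 0 -4 0 0 0 5; 0 0 -4 0 0 0 5; 3.4 -2.2 0 0 0 -6.5 5; 3.7 -1.7 0 0 0 -6.5 5; 3.9 -1.3 0 0 0 -6.5 5; 4 -0.8 0 0 0 -6.5 5; 0 0 0 0 0 0 5",
  force=20,
)

```text
time: 2.05
tool_pos: [0.291, 0.3953, 0.3504]
orientation: [0.714, -0.7, 0.001, 0.0]
contact_force: [-0.7, 1.6, 0.4]
grip_width: 0.0503
```

Call:
apply_moves(
  plan="4.2 -1.6 0 0 0 1 5; 4.2 -1.6 0 0 0 0 5; 4.2 -1.6 0 0 0 0 5; 4.2 -1.6 0 0 0 0 5; 4.2 -1.6 0 0 0 0 5; 4.2 -1.6 0 0 0 0 5; 4.2 -1.6 0 0 0 0 5; 4.2 -2.2 1 0 0 0 5; 4.2 -2.2 1 0 0 0 5; 4.2 -2.2 2 0 0 0 5; 4.2 -2.2 2 0 0 0 5; 4.2 -2.2 2 0 0 0 5; 4.2 -2 1 0 0 0 5; 0 0 0 0 0 0 5; 0 0 0 0 0 0 5",
)

```text
time: 3.55
tool_pos: [0.5451, -0.1593, 0.2622]
orientation: [-0.706, 0.708, -0.002, 0.007]
contact_force: [0.3, -0.1, 0.9]
grip_width: 0.0502
```

```bash
cat >> h.py <<'E'
from scipy.spatial.transform import Rotation as R
def wrist():
    s=sense(); p=get_image("wrist"); T=np.eye(4); T[:3,:3]=R.from_quat(s["orientation"]).as_matrix(); T[:3,3]=s["tool_pos"]
    p["T"]=T@p["mount"]; return p,s
E
python3 - <<'E'
from h import *
p,s=wrist(); print(s["tool_pos"],R.from_quat(s["orientation"]).as_matrix().round(3).tolist(),s["contact_force"])
print(p["fx"],p["cx"],p["cy"])
cv2.imwrite("pics/w1.png",p["image"][:,:,::-1])
E
```

```text
[ 0.54508841 -0.15926207  0.26218286] [[-0.004, -1.0, 0.012], [-1.0, 0.004, 0.008], [-0.008, -0.012, -1.0]] [ 0.33260357 -0.1470425   0.86804492]
344.1872402184479 275.92521806879034 208.08754976083728
```

View pics/w1.png

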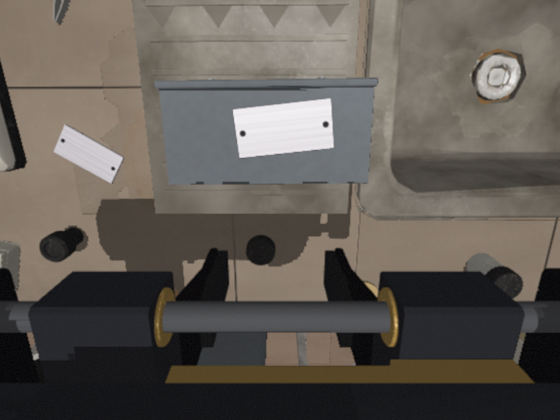

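The wrist view shows the riser with front corners (167,183) and (369,181). The rail top runs from (156,81) to (377,79), and the plate corners are near (234,109), (331,98), (333,148) and (240,157). I'll combine these with the other views.

Run:
```python
from h import *
p,s=wrist()
for n,uv,z in (("front",[(167,183.5),(370,182)],.042),("rail top back",[(156,81),(377,79)],.054),("plate",[(234,109),(331,98),(333,148),(240,157)],.048)):
    w=ray(p,uv,z); print(n,w[:,:2].round(4).tolist(),w.mean(0).round(4),np.linalg.norm(np.diff(w,axis=0),axis=1).round(4))
x,y=150,70
cv2.imwrite("pics/w1c.png",cv2.resize(p["image"][70:200,150:385,::-1],None,fx=3.4,fy=3.4,interpolation=cv2.INTER_CUBIC))
for n in ["dust_cap","objective_case","eyepiece","slide_box"]:
    print(n,[(round(d["score"],2),d["location"].round(3)) for d in look_for(p,n)])
```

```text
front [[0.5425, -0.0365], [0.5441, -0.2597]] [ 0.5433 -0.1481  0.042 ] [0.2232]
rail top back [[0.648, -0.0396], [0.6492, -0.2553]] [ 0.6486 -0.1474  0.054 ] [0.2157]
plate [[0.6214, -0.1142], [0.6318, -0.2123], [0.5819, -0.2166], [0.5726, -0.1187]] [ 0.6019 -0.1655  0.048 ] [0.0986 0.0501 0.0983]Traceback (most recent call last):
  File "<stdin>", line 8, in <module>
AttributeError: 'list' object has no attribute 'round'. Did you mean: 'count'?
```

View pics/w1c.png

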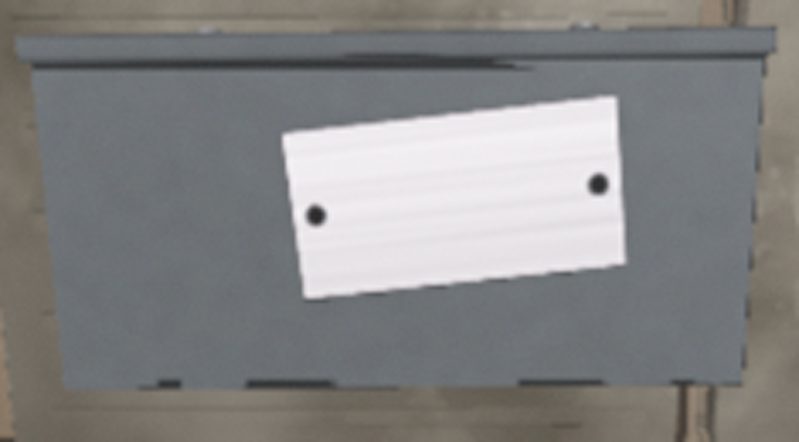

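Call:
apply_moves(
  plan="0.7 -0.2 3 -0.7 0.45 0 5; 0 0 4 0 0 0 5; 0 0 4 0 0 0 5; 0 0 4 0 0 0 5; 0 0 1 0 0 0 5; 0 0 0 0 0 0 5; 0 0 0 0 0 0 5",
)

```text
time: 4.4
tool_pos: [0.5544, -0.1567, 0.1111]
orientation: [0.712, -0.702, 0.01, -0.008]
contact_force: [0.5, 0.1, 0.4]
grip_width: 0.0501
```

```bash
cat > st.py <<'E'
from h import *
s=sense(); print(s["time"],s["tool_pos"].round(4),R.from_quat(s["orientation"]).as_matrix().round(3).tolist(),s["contact_force"].round(2),s["grip_width"])
E
python3 st.py
```

```text
4.4 [ 0.5544 -0.1567  0.1111] [[0.014, -1.0, 0.025], [-1.0, -0.014, -0.002], [0.003, -0.025, -1.0]] [0.46 0.12 0.39] 0.05005310661869563
```

Call:
apply_moves(
  plan="0.9 0.6 2 -1.4 0 0.8 5; 0 0 0 0 0 0 5; 0 0 0 0 0 0 5",
)

```text
time: 4.7
tool_pos: [0.5523, -0.1661, 0.0955]
orientation: [0.708, -0.707, 0.005, -0.002]
contact_force: [0.3, 0.5, 0.0]
grip_width: 0.0501
```

```bash
python3 st.py
```

```text
4.7 [ 0.5523 -0.1661  0.0955] [[0.001, -1.0, 0.01], [-1.0, -0.001, -0.004], [0.004, -0.01, -1.0]] [0.33 0.53 0.  ] 0.05009643856016777
```

Call:
apply_moves(
  plan="0 0.5 1.5 -0.6 -0.2 0 5; 0 0 1 0 0 0 5; 0 0 0 0 0 0 5",
)

```text
time: 5.0
tool_pos: [0.5476, -0.1665, 0.0697]
orientation: [0.707, -0.707, 0.0, -0.001]
contact_force: [-0.4, -0.4, 0.5]
grip_width: 0.0501
```

```bash
python3 st.py
```

```text
5.0 [ 0.5476 -0.1665  0.0697] [[0.001, -1.0, 0.001], [-1.0, -0.001, 0.0], [-0.0, -0.001, -1.0]] [-0.37 -0.36  0.52] 0.05009301035574845
```

Level and straight now. Next I'll lower to a tip height of about 45 mm.

Call:
apply_moves(
  plan="0 0 0.8 0 0 0 5; 0 0 0.3 0 0 0 5; 0 0 0 0 0 0 5",
)

```text
time: 5.3
tool_pos: [0.5475, -0.1665, 0.0572]
orientation: [0.707, -0.707, -0.0, -0.0]
contact_force: [0.4, 0.3, 0.3]
grip_width: 0.0502
```

```bash
python3 st.py
python3 - <<'E'
from h import *
p,s=wrist(); cv2.imwrite("pics/w2.png",p["image"][:,:,::-1])
p=get_image("scene"); cv2.imwrite("pics/s2.png",cv2.resize(p["image"][140:260,250:420,::-1],None,fx=4.5,fy=4.5,interpolation=cv2.INTER_CUBIC))
E
```

```text
5.3 [ 0.5475 -0.1665  0.0572] [[0.001, -1.0, 0.0], [-1.0, -0.001, 0.0], [-0.0, -0.0, -1.0]] [0.35 0.35 0.29] 0.05016966410426817
```

View pics/w2.png

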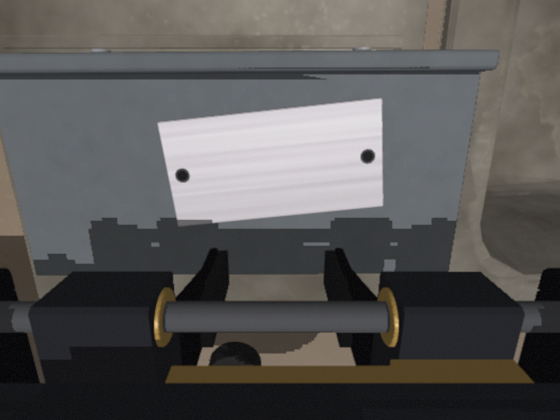

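View pics/s2.png

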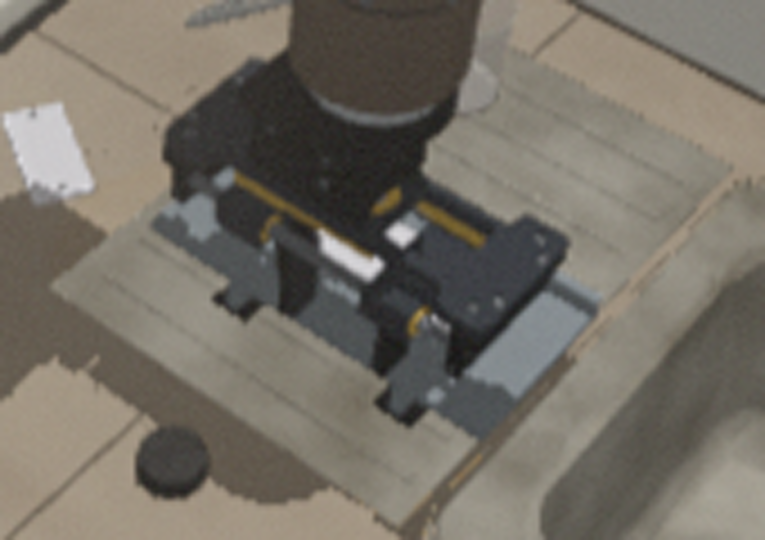

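Call:
apply_moves(
  plan="0 -0.4 -0.1 0 0 0 5; 0 -0.4 0 0 0 0 5; 0 -0.4 0 0 0 0 5; 0 -0.4 0 0 0 0 5; 0 -0.4 0 0 0 0 5; 0 -0.4 0 0 0 0 5; 0 0 0 0 0 0 5",
)

```text
time: 6.1
tool_pos: [0.5743, -0.1664, 0.0597]
orientation: [0.707, -0.707, 0.001, -0.001]
contact_force: [-0.5, -0.3, -0.5]
grip_width: 0.0501
```

```bash
python3 st.py
python3 - <<'E'
from h import *
p,s=wrist(); cv2.imwrite("pics/w3.png",p["image"][:,:,::-1])
E
```

```text
6.1 [ 0.5743 -0.1664  0.0597] [[0.001, -1.0, 0.002], [-1.0, -0.001, -0.0], [0.0, -0.002, -1.0]] [-0.51 -0.31 -0.46] 0.05005368858880324
```

View pics/w3.png

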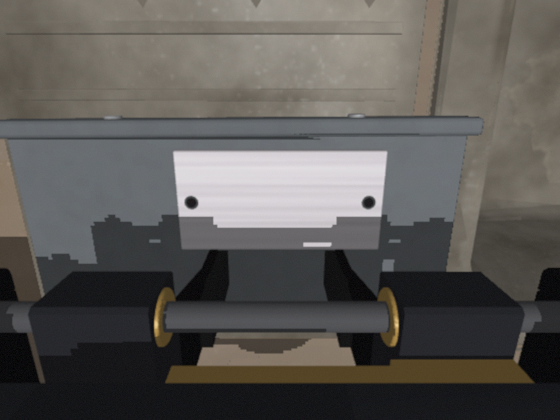

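Both fingers have squared the plate up. A gap of about 6 mm to the rail remains (plate back edge at row 152, rail foot at row 137).

Call:
apply_moves(
  plan="0 -0.3 0.1 0 0 0 5; 0 -0.3 0 0 0 0 5; 0 -0.2 0 0 0 0 5; 0 0 0 0 0 0 5",
)

```text
time: 6.55
tool_pos: [0.581, -0.1665, 0.0584]
orientation: [0.707, -0.707, -0.001, 0.001]
contact_force: [-1.2, 0.0, 0.8]
grip_width: 0.0496
```

```bash
python3 st.py
python3 - <<'E'
from h import *
p,s=wrist(); cv2.imwrite("pics/w4.png",p["image"][:,:,::-1])
E
```

```text
6.55 [ 0.581  -0.1665  0.0584] [[0.001, -1.0, -0.002], [-1.0, -0.001, 0.0], [-0.0, 0.002, -1.0]] [-1.24  0.02  0.82] 0.04963127568749163
```

View pics/w4.png

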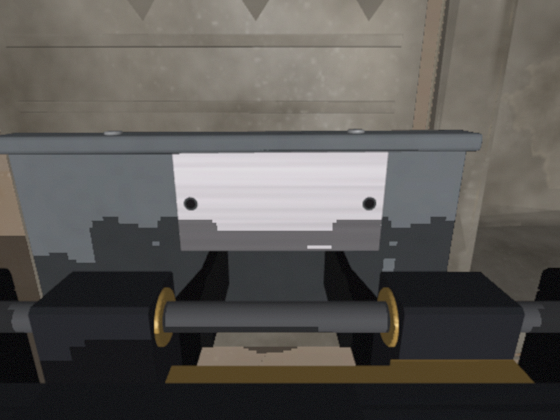

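Call:
apply_moves(
  plan="0 -0.2 0 0 0 0 5; 0 -0.2 0 0 0 0 5; 0 -0.1 0 0 0 0 5",
)

```text
time: 6.9
tool_pos: [0.5813, -0.1666, 0.0582]
orientation: [0.707, -0.707, -0.005, 0.004]
contact_force: [-4.2, -0.2, 2.7]
grip_width: 0.0502
```

```bash
python3 st.py
```

```text
6.9 [ 0.5813 -0.1666  0.0582] [[0.0, -1.0, -0.013], [-1.0, -0.0, 0.001], [-0.001, 0.013, -1.0]] [-4.21 -0.18  2.73] 0.050184430590460856
```

Flush: 4 N reaction at TCP x = 0.581, which agrees with a rail face at 0.641. Now I'll back off, rise, close the fingers and go to the plate's right end.

Call:
apply_moves(
  plan="0 0.5 0 0.7 0 0 5; 0 0.6 0 0 0 0 5; 0 0 -1.5 0 0 0 5; 0 0 -2 0 0 0 2; 2.5 -1.5 0 0 0 0 0; 2.5 -1.5 0 0 0 0 0; 2.7 -1.5 0 0 0 0 0; 0 0 0 0 0 0 0; 0 0 0 0 0 0 0; 0 0 0 0 0 0 0",
)

```text
time: 7.9
tool_pos: [0.6233, -0.246, 0.1053]
orientation: [0.708, -0.706, 0.01, -0.007]
contact_force: [-0.2, -0.3, -0.3]
grip_width: 0.0039
```

```bash
python3 st.py
python3 - <<'E'
from h import *
p,s=wrist(); cv2.imwrite("pics/w5.png",p["image"][:,:,::-1])
E
```

```text
7.9 [ 0.6233 -0.246   0.1053] [[0.004, -1.0, 0.024], [-1.0, -0.004, -0.004], [0.004, -0.024, -1.0]] [-0.19 -0.3  -0.28] 0.003866749919242349
```

View pics/w5.png

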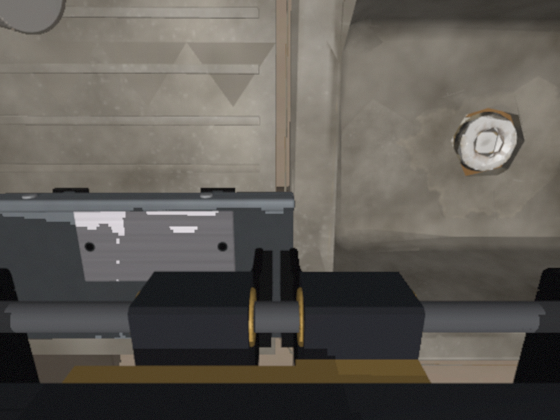

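Run:
```python
from h import *
p,s=wrist(); print(ray(p,[(234,212),(235,270),(79,212)],.048).round(4), ray(p,[(293,200)],.054).round(4))
cv2.imwrite("pics/w5c.png",cv2.resize(p["image"][180:340,60:320,::-1],None,fx=3,fy=3,interpolation=cv2.INTER_CUBIC))
```

```text
[[ 0.6405 -0.2191  0.048 ]
 [ 0.6002 -0.2185  0.048 ]
 [ 0.6402 -0.1214  0.048 ]] [[ 0.6501 -0.2558  0.054 ]]
```

View pics/w5c.png

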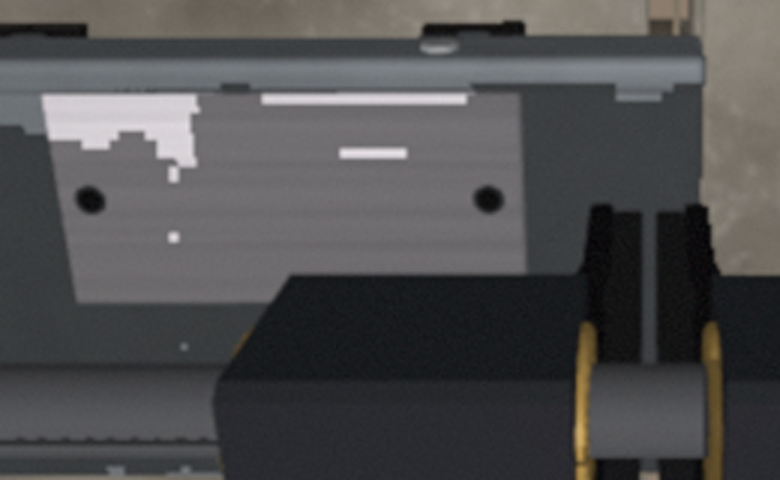

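Call:
apply_moves(
  plan="0 0.7 1 -1.4 -0.2 0.2 0; 0 0 1 0 0 0 0; 0 0 0 0 0 0 0; 0 0 0 0 0 0 0",
)

```text
time: 8.4
tool_pos: [0.6147, -0.2436, 0.0829]
orientation: [0.708, -0.706, -0.002, 0.001]
contact_force: [0.4, 0.3, 0.4]
grip_width: 0.0002
```

```bash
python3 st.py
```

```text
8.4 [ 0.6147 -0.2436  0.0829] [[0.003, -1.0, -0.005], [-1.0, -0.003, 0.001], [-0.001, 0.005, -1.0]] [0.42 0.25 0.43] 0.00016670566174568989
```

Call:
apply_moves(
  plan="0 0 1.5 0.3 0 0.2 0; 0 0 0.6 0 0 0 0; 0 0 0.2 0 0 0 0; 0 0 0 0 0 0 0",
)

```text
time: 8.8
tool_pos: [0.6152, -0.2435, 0.0595]
orientation: [0.707, -0.707, 0.0, -0.0]
contact_force: [-0.3, -0.3, 0.2]
grip_width: 0.0002
```

```bash
python3 st.py;  python3 - <<'E'
from h import *
p,s=wrist(); cv2.imwrite("pics/w6.png",p["image"][:,:,::-1])
E
```

```text
8.8 [ 0.6152 -0.2435  0.0595] [[0.0, -1.0, 0.001], [-1.0, -0.0, 0.0], [-0.0, -0.001, -1.0]] [-0.31 -0.33  0.18] 0.00022636138330345694
```

View pics/w6.png

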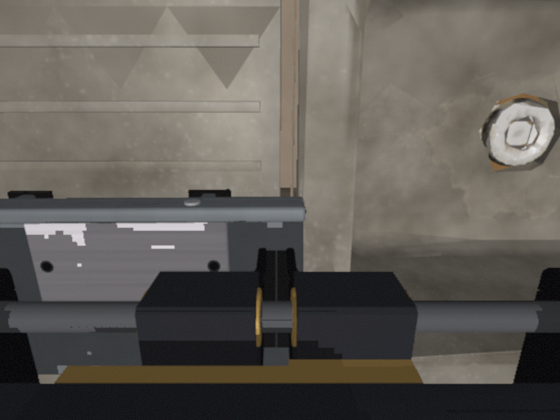

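Call:
apply_moves(
  plan="-0.5 0 0.1 0 0 0 0; -0.5 0 0 0 0 0 0; -0.5 0 0 0 0 0 0; -0.5 0 0 0 0 0 0; -0.5 0 0 0 0 0 0; -0.5 0 0 0 0 0 0; -0.5 0 0 0 0 0 0; 0 0 0 0 0 0 0",
)

```text
time: 9.65
tool_pos: [0.6165, -0.2053, 0.0608]
orientation: [0.708, -0.707, 0.002, -0.001]
contact_force: [0.3, 0.9, 0.7]
grip_width: 0.0006
```

```bash
python3 st.py;  python3 - <<'E'
from h import *
p,s=wrist(); cv2.imwrite("pics/w7.png",p["image"][:,:,::-1])
E
```

```text
9.65 [ 0.6165 -0.2053  0.0608] [[0.002, -1.0, 0.005], [-1.0, -0.002, -0.001], [0.001, -0.005, -1.0]] [0.32 0.89 0.73] 0.0005618180882464242
```

View pics/w7.png

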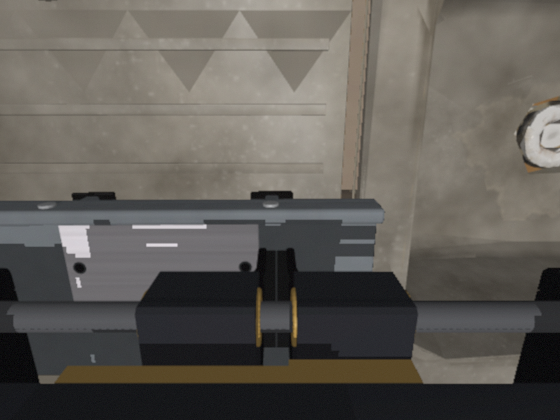

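The plate follows the finger, but the tip has drifted up to 47 mm. I'll lower it before going on.

Call:
apply_moves(
  plan="0 0 0.25 -0.3 0 0.1 0; 0 0 0 0 0 0 0; -0.5 0 0 0 0 0 0; -0.5 0 0.03 0 0 0 0; -0.5 0 0.03 0 0 0 0; -0.5 0 0.03 0 0 0 0; -0.5 0 0.03 0 0 0 0; 0 0 0 0 0 0 0",
)

```text
time: 10.5
tool_pos: [0.6168, -0.1797, 0.0574]
orientation: [-0.707, 0.707, -0.001, -0.001]
contact_force: [0.0, -0.7, -0.1]
grip_width: 0.001
```

```bash
python3 st.py;  python3 - <<'E'
from h import *
p,s=wrist(); cv2.imwrite("pics/w8.png",p["image"][:,:,::-1])
E
```

```text
10.5 [ 0.6168 -0.1797  0.0574] [[-0.001, -1.0, -0.0], [-1.0, 0.001, -0.002], [0.002, 0.0, -1.0]] [ 0.04 -0.75 -0.09] 0.0009569635364374456
```

View pics/w8.png

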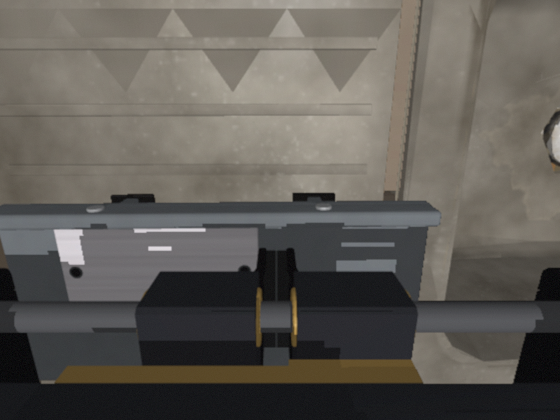

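Run:
```python
from h import *
p,s=wrist(); print(s["tool_pos"],ray(p,[(259.5,229),(260,262),(57,229),(67,300)],.048).round(4), ray(p,[(0,208),(438,208)],.054).round(4))
cv2.imwrite("pics/w8c.png",cv2.resize(p["image"][190:340,0:280,::-1],None,fx=2.8,fy=2.8,interpolation=cv2.INTER_CUBIC))
```

```text
[ 0.6167671  -0.17982949  0.05738373] [[ 0.64   -0.1714  0.048 ]
 [ 0.6221 -0.1714  0.048 ]
 [ 0.6401 -0.072   0.048 ]
 [ 0.6001 -0.0694  0.048 ]] [[ 0.6529 -0.0517  0.054 ]
 [ 0.6527 -0.2547  0.054 ]]
```

View pics/w8c.png

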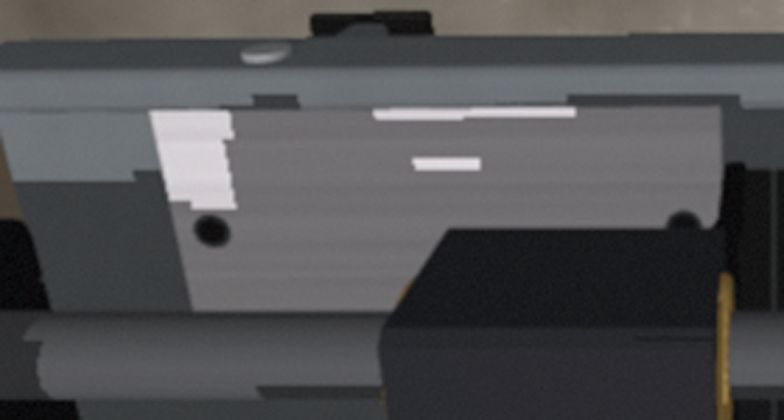

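Call:
apply_moves(
  plan="-0.5 0 -0.08 0 0 0 0; -0.5 0 0 0 0 0 0; -0.5 0 0.02 0 0 0 0; -0.5 0 0.02 0 0 0 0; -0.5 0 0.02 0 0 0 0; 0 0 0 0 0 0 0",
)

```text
time: 11.2
tool_pos: [0.6167, -0.1533, 0.0576]
orientation: [-0.707, 0.708, -0.001, -0.001]
contact_force: [0.2, -1.0, -0.0]
grip_width: 0.0009
```

```bash
python3 st.py
```

```text
11.2 [ 0.6167 -0.1533  0.0576] [[-0.001, -1.0, -0.0], [-1.0, 0.001, -0.002], [0.002, 0.0, -1.0]] [ 0.16 -0.98 -0.03] 0.000942133191985658
```

Call:
apply_moves(
  plan="-0.5 0 -0.08 0 0 0 0; -0.5 0 0 0 0 0 0; -0.5 0 0.02 0 0 0 0; -0.5 0 0.02 0 0 0 0; -0.5 0 0.02 0 0 0 0; 0 0 0 0 0 0 0",
)

```text
time: 11.8
tool_pos: [0.6167, -0.1259, 0.0578]
orientation: [-0.707, 0.708, -0.001, -0.001]
contact_force: [-0.7, -0.2, 0.2]
grip_width: 0.0007
```

```bash
python3 st.py;  python3 - <<'E'
from h import *
p,s=wrist(); cv2.imwrite("pics/w9.png",p["image"][:,:,::-1])
p=get_image("scene"); cv2.imwrite("pics/s9.png",cv2.resize(p["image"][120:260,230:420,::-1],None,fx=4,fy=4,interpolation=cv2.INTER_CUBIC))
E
```

```text
11.8 [ 0.6167 -0.1259  0.0578] [[-0.001, -1.0, -0.0], [-1.0, 0.001, -0.002], [0.002, 0.0, -1.0]] [-0.69 -0.18  0.19] 0.000656526943304353
```

View pics/w9.png

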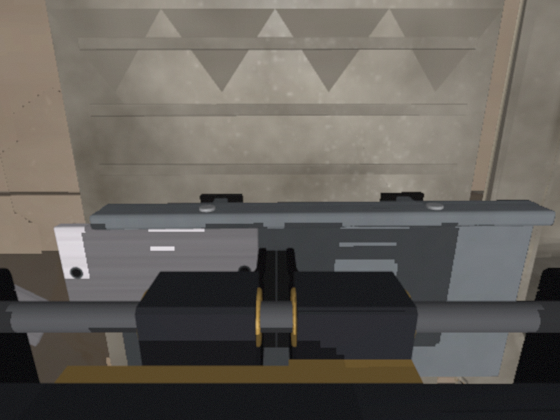

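View pics/s9.png

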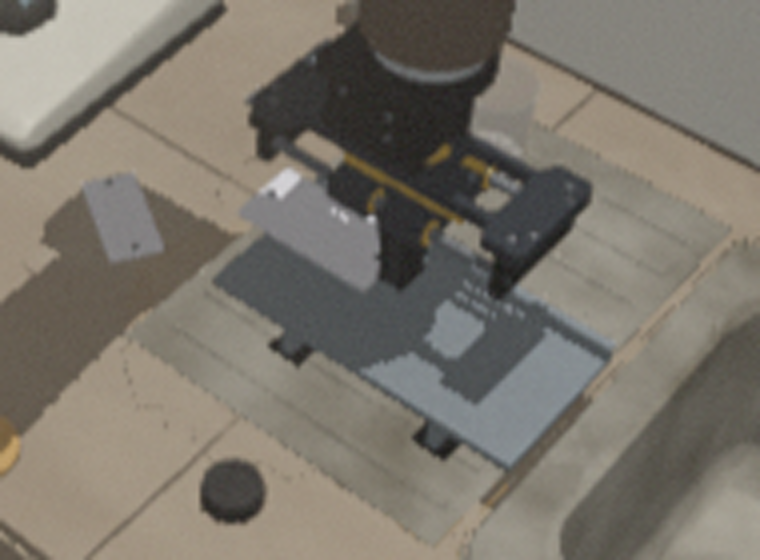

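Run:
```python
from h import *
p,s=wrist(); print(s["tool_pos"],ray(p,[(57,228),(259.5,228)],.048).round(4), "railtop",ray(p,[(104,205),(96,220),(541,203),(551,217)],.054).round(4),"top front corners",ray(p,[(127,378),(497,378)],.042).round(4))
cv2.imwrite("pics/w9c.png",cv2.resize(p["image"][190:390,30:190,::-1],None,fx=3,fy=3,interpolation=cv2.INTER_CUBIC))
```

```text
[ 0.61672118 -0.1262023   0.05766235] [[ 0.6406 -0.0183  0.048 ]
 [ 0.6404 -0.1178  0.048 ]] railtop [[ 0.6542 -0.0463  0.054 ]
 [ 0.6469 -0.0414  0.054 ]
 [ 0.6548 -0.2486  0.054 ]
 [ 0.6479 -0.2549  0.054 ]] top front corners [[ 0.5428 -0.0371  0.042 ]
 [ 0.542  -0.2576  0.042 ]]
```

View pics/w9c.png

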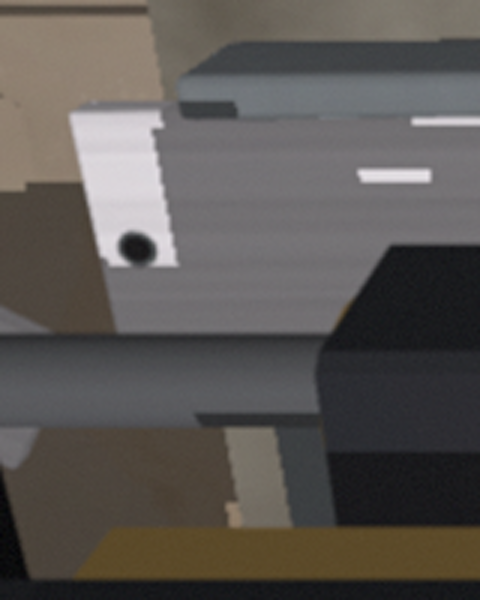

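The plate overhangs 19 mm (left end at y -0.018, riser end at -0.037), so 11 mm more is needed.

Call:
apply_moves(
  plan="-0.5 0 0 0 0 0 0; -0.5 0 0 0 0 0 0; 0 0 0 0 0 0 0; 0 0 0 0 0 0 0",
)

```text
time: 12.35
tool_pos: [0.6166, -0.116, 0.0575]
orientation: [-0.706, 0.708, -0.001, -0.001]
contact_force: [-0.4, -0.7, 0.8]
grip_width: 0.0002
```

```bash
python3 st.py;  python3 - <<'E'
from h import *
p,s=wrist(); cv2.imwrite("pics/w10.png",p["image"][:,:,::-1])
E
```

```text
12.35 [ 0.6166 -0.116   0.0575] [[-0.003, -1.0, -0.001], [-1.0, 0.003, -0.002], [0.002, 0.001, -1.0]] [-0.39 -0.69  0.83] 0.00022701027344356947
```

View pics/w10.png

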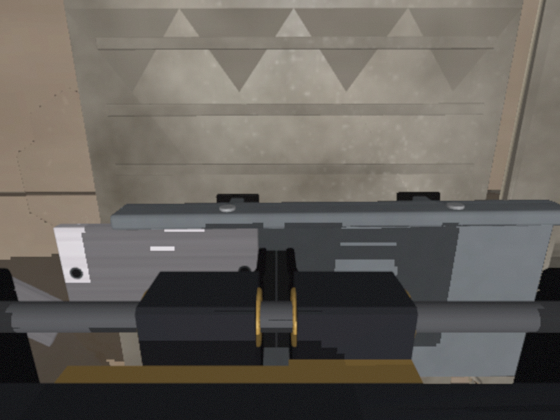

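Now I'll back away, rise and inspect.

Call:
apply_moves(
  plan="0.5 0 0 0 0 0 0; 0.7 0 0 0 0 0 0; 0 0 -2 0 0 0 0; 0 0 -4 0 0 0 0; 0 1.5 -4 0 0 0 0; 0 2 -4 0 0 0 0; 0 2 -3 0 0 0 0; 0 0 0 0 0 0 0; 0 0 0 0 0 0 0",
)

```text
time: 13.3
tool_pos: [0.5595, -0.1321, 0.2324]
orientation: [-0.705, 0.71, 0.001, -0.002]
contact_force: [-0.1, 0.7, -1.1]
grip_width: 0.0005
```

```bash
python3 st.py;  python3 - <<'E'
from h import *
p,s=wrist(); cv2.imwrite("pics/w11.png",p["image"][:,:,::-1])
for d in outline_of(p,"plate_mid"):
    m=d["region"].astype(np.uint8); c=max(cv2.findContours(m,0,1)[0],key=cv2.contourArea)[:,0]
    r=cv2.minAreaRect((ray(p,c,.048)[:,:2]*1000).astype(np.float32)); print(round(d["score"],2),np.round(cv2.boxPoints(r)).tolist(),np.round(r[0]+r[1]+(r[2],),1))
E
```

```text
13.3 [ 0.5595 -0.1321  0.2324] [[-0.007, -1.0, -0.004], [-1.0, 0.007, -0.001], [0.001, 0.004, -1.0]] [-0.08  0.74 -1.09] 0.0004965594588060584
0.97 [[547.0, 24.0], [576.0, 6.0], [610.0, 63.0], [581.0, 80.0]] [578.5  43.4  65.9  33.9  58.8]
0.88 [[591.0, -5.0], [592.0, -107.0], [642.0, -107.0], [641.0, -5.0]] [ 6.164e+02 -5.590e+01  5.050e+01  1.016e+02  4.000e-01]
0.7 [[432.0, 151.0], [476.0, 141.0], [482.0, 163.0], [437.0, 174.0]] [456.8 157.1  23.   45.8  76.8]
```

View pics/w11.png

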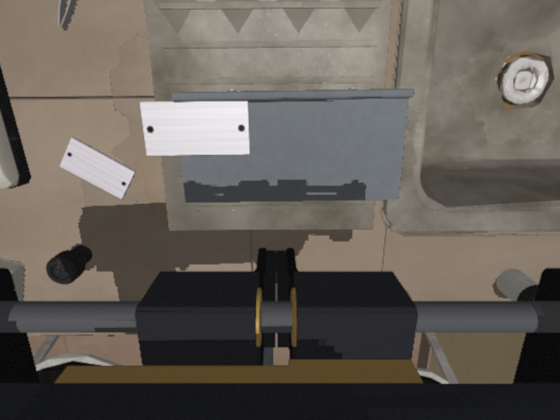

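The plate shows at (141–249, 101–156), flush under the rail and overhanging to the left. I'll measure the riser ends in the same picture and compare with the fixed cameras.

Run:
```python
from h import *
p,s=wrist()
print("riser front",ray(p,[(185,202.5),(401,200)],.042).round(4)[:,:2].tolist(),"rail top back",ray(p,[(173,93),(413,90)],.054).round(4)[:,:2].tolist())
cv2.imwrite("pics/w11c.png",cv2.resize(p["image"][80:215,130:420,::-1],None,fx=2.7,fy=2.7,interpolation=cv2.INTER_CUBIC))
for n in ("top","scene"):
    p=get_image(n)
    for d in outline_of(p,"plate_mid"):
        m=d["region"].astype(np.uint8); c=max(cv2.findContours(m,0,1)[0],key=cv2.contourArea)[:,0]
        r=cv2.minAreaRect((ray(p,c,.048)[:,:2]*1000).astype(np.float32)); print(n,round(d["score"],2),np.round(r[0]+r[1]+(r[2],),1))
    for q in ["slide_box","objective_case","eyepiece","dust_cap"]: print(q,[np.round(d["location"],3).tolist() for d in look_for(p,q)])
    b=(190,130,370,230) if n=="top" else (230,130,410,265)
    cv2.imwrite(f"pics/{n}_end.png",cv2.resize(p["image"][b[1]:b[3],b[0]:b[2],::-1],None,fx=4.4,fy=4.4,interpolation=cv2.INTER_CUBIC))
```

```text
riser front [[0.5418, -0.0386], [0.5429, -0.2602]] rail top back [[0.6483, -0.0402], [0.6495, -0.2555]]
top 0.57 [616.1 -18.8  23.2  50.2  89.3]
slide_box [[0.435, 0.231, 0.036]]
objective_case [[0.429, -0.417, 0.058]]
eyepiece []
dust_cap [[0.445, -0.138, 0.013]]
scene 0.77 [539.2  34.4  72.7  34.1  60.1]
scene 0.75 [615.7 -57.4 102.1  54.2  89.3]
slide_box [[0.432, 0.227, 0.031]]
objective_case [[0.42, -0.425, 0.062]]
eyepiece [[0.461, 0.095, 0.042]]
dust_cap [[0.444, -0.138, 0.021]]
```

View pics/w11c.png

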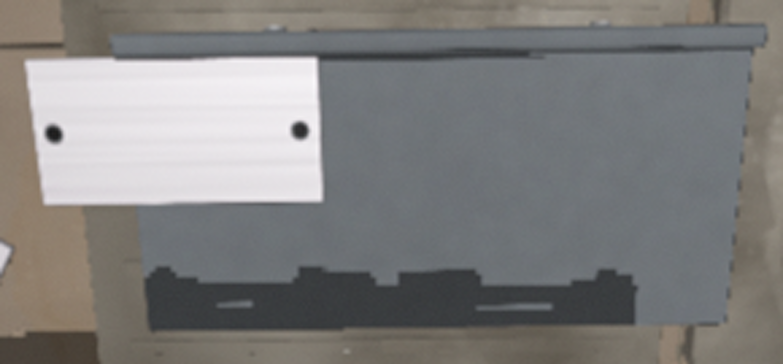

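View pics/scene_end.png

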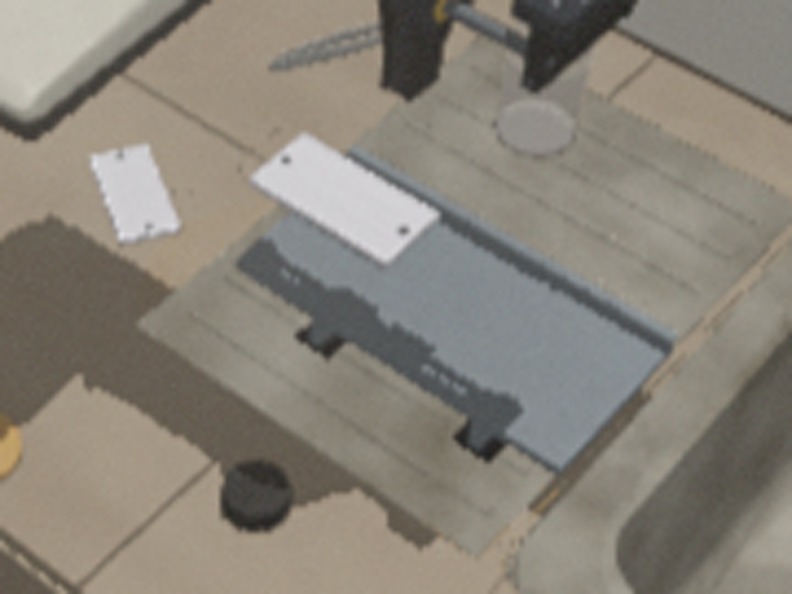

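The wrist, scene and finger-position estimates all agree: overhang about 31–32 mm, flush, turned less than 1°, other things unmoved. Handing in.

```bash
python3 st.py; python3 -c "
from bench import sign_off; print(sign_off())"
```

```text
14.05 [ 0.5599 -0.1318  0.2318] [[-0.006, -1.0, -0.005], [-1.0, 0.006, -0.002], [0.002, 0.005, -1.0]] [-0.73 -0.14  0.04] 0.0005324190399287262
the job is handed in; nothing more can be done
None
```

The larger label plate (100 x 50 mm) now lies flush against the back rail and sticks out about 31–32 mm past the slide-box end of the riser. I handed the job in at 14 s. I pushed it square against the rail with both fingers (about 4 N of contact at the end), then slid it along the rail with closed fingers, backed off and raised the gripper.

**Plate:** in the riser frame its centre is at about x = 25 mm, y = 91 mm, turned less than 1°. It looks flat, though I did not measure its final height. The wrist camera, the scene camera and the final finger position agree on y to within 2 mm.

**Disagreement:** the top camera's network gave a useless value for the plate at the end, because the gripper hid most of it. I discarded that value.

**Other objects:** the slide box, objective case and dust cap show no movement beyond measurement noise. The top camera never reported the eyepiece, so that check rests on the scene camera alone, which also shows it unmoved.

**Robot:** the gripper was clear of everything when I handed in.

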